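# Switch the vial sorter to its empty lane

### The job

The lane on the left of the vial sorter, seen from the robot, is full and its vials have backed up along the orange seesaw gate to the foot of the clear tower. First push the red end stop of the empty right-hand lane fully home with a fingertip, then press down the raised finger tab of the orange gate until it has rocked right over on its pivot and the three waiting vials run down into the empty lane. Work only the stop and the gate's tab: do not handle or lift any vial, leave the full lane and its stop shut as they are, and do not disturb the things lying about.

Things in the scene. Friction and masses are not known exactly. Their poses are not given: they have to be found in the camera images.
- sorter: bench-top vial sorter fixed to the table; aluminium base 480 mm (its y) by 96 mm (its x); origin under its centre on the table, x away from the robot-facing front (where the tabs are), y to its left, z up. An orange seesaw gate, a trough 75 by 148 mm, rocks about an axle along x, 71 mm up, its two arms dished 0.08 rad upwards. Steel lanes slope down outwards from its ends: the full one at +y, the empty one at -y
- gate (a joint): angle of the orange seesaw gate, rad: 0 = resting on its stop sloping down to the full lane (+y), 0.26 = half-way, 0.52 = right over on the other stop, sloping down to the empty lane. The tab-side arm slopes 0.34 rad up at 0 and 0.18 rad down at 0.52. Stiff friction pivot: the gate stays where it is left, and moves under about 1 to 2 N on its tab
- gate_tab (a point): centre of the top face of the ribbed orange finger tab at the gate's -y (empty-lane) end: 44 mm (sorter x) by 42 mm (y), 5 mm thick, out in front of the trough, clear of the vials' path; centre 64 mm in front of the sorter's middle. Starts raised, about 107 mm above the table; 50 mm lower when the gate is right over, swinging on a 98 mm radius about the axle
- stop_empty (a joint): travel of the empty lane's end stop, m: 0 = pushed fully home, closing the lane's lower end; 0.07 = drawn right out to the front, lane open. A sliding steel blade with about 1.2 N of friction that stays where it is left
- stop_tab (a point): middle of the front (robot-side) face of the red upright tab on the empty lane's stop: 34 mm wide (sorter y), 6 mm thick (x), 28 to 80 mm above the table, this point 62 mm above it. Slides along sorter x (away from the robot to shut) over a guide block 26 mm high; at home this point is 60 mm in front of the sorter's middle, 20 mm clear of the lane's side
- tower_mouth (a point): centre of the mouth of the clear tower over the gate's middle, 228 mm above the table; the tower is 78 mm (sorter x) by 43 mm (y), flaring to 70 mm at the mouth; its lower edge is 124 mm above the table
- lane_end (a point): middle of the empty lane's floor at its lower end, where its stop closes it, 41 mm above the table, 203 mm to the -y side of the sorter's middle; the lane runs up from here to 61 mm height, 75 mm from the middle; inside 67 mm wide, its sides 11 mm high
- stop_full (a joint): travel of the full lane's end stop (the other red tab), m: 0 = home, lane closed, as it starts; grows as it is drawn out
- vial1: white screw-cap evidence vial with blue cap, 32 mm diameter, 62 mm long, 40 g, lying across the lane; origin at its centre, x along its axis; lying in the full lane, must stay there
- vial2: white screw-cap evidence vial with blue cap, 32 mm diameter, 62 mm long, 40 g, lying across the lane; origin at its centre, x along its axis; lying in the full lane, must stay there
- vial3: white screw-cap evidence vial with blue cap, 32 mm diameter, 62 mm long, 40 g, lying across the lane; origin at its centre, x along its axis; lying in the full lane, must stay there
- vial4: white screw-cap evidence vial with blue cap, 32 mm diameter, 62 mm long, 40 g, lying across the lane; origin at its centre, x along its axis; lying in the full lane, must stay there
- vial5: white screw-cap evidence vial with blue cap, 32 mm diameter, 62 mm long, 40 g, lying across the lane; origin at its centre, x along its axis; lying on the gate, backed up from the full lane, to be sent to the empty one
- vial6: white screw-cap evidence vial with blue cap, 32 mm diameter, 62 mm long, 40 g, lying across the lane; origin at its centre, x along its axis; lying on the gate, backed up from the full lane, to be sent to the empty one
- vial7: white screw-cap evidence vial with blue cap, 32 mm diameter, 62 mm long, 40 g, lying across the lane; origin at its centre, x along its axis; lying on the gate, backed up from the full lane, to be sent to the empty one
- tape_roll_c (a point): roll of clear lifting tape, 96 mm across, 48 mm high, lying flat in front of the sorter; this point at its centre
- label_roll_c (a point): roll of white label tape, 80 mm across, 45 mm high, behind or to the right of the sorter; this point at its centre
- mug_c (a point): white mug, 80 mm across with a handle, 95 mm high, behind or to the right of the sorter; this point at its centre
- powder_pot_c (a point): print-powder pot, 52 mm across, 45 mm high, behind or to the right of the sorter; this point at its centre
- dust_brush_grip (a point): powder brush with wooden handle, 170 mm long, lying to the left of the sorter; this point on its handle
- marker_c (a point): black marker pen, 125 mm long, 12 mm thick, lying in front of the sorter; this point at its centre
Things that resemble listed ones, but are neither listed nor needed, are in the scene too. Leave any turquoise look-alike of the vial1 alone.

How it is judged (in metres and radians):
On the way, in this order (a step that is already met when the one before it is completed fails the run):
1. the empty lane's end stop is pushed home (value of joint stop_empty below 0.006 m and value of joint gate below 0.1 rad), for 0.2 s.
2. the gate is rocked right over to the empty lane (value of joint gate above 0.46 rad and value of joint stop_empty below 0.006 m), for 0.2 s.
At the end, for the whole second after the job is handed in: the empty lane's stop is within 6 mm of home, the gate within 0.06 rad of its far stop, the three vials that waited on the gate lie at rest in the empty lane, the other four still lie in the full lane behind its shut stop (all of step 2 and value of joint stop_full below 0.006 m and y of vial1 in the frame of sorter between 0.08 and 0.21 m and z of vial1 in the frame of sorter between 0.045 and 0.09 m and linear speed of each of vial1, vial2, vial3, vial4, vial5, vial6, vial7 below 0.02 m/s and y of vial2 in the frame of sorter between 0.08 and 0.21 m and z of vial2 in the frame of sorter between 0.045 and 0.09 m and y of vial3 in the frame of sorter between 0.08 and 0.21 m and z of vial3 in the frame of sorter between 0.045 and 0.09 m and y of vial4 in the frame of sorter between 0.08 and 0.21 m and z of vial4 in the frame of sorter between 0.045 and 0.09 m and y of vial5 in the frame of sorter between -0.21 and -0.08 m and z of vial5 in the frame of sorter between 0.045 and 0.09 m and y of vial6 in the frame of sorter between -0.21 and -0.08 m and z of vial6 in the frame of sorter between 0.045 and 0.09 m and y of vial7 in the frame of sorter between -0.21 and -0.08 m and z of vial7 in the frame of sorter between 0.045 and 0.09 m); the robot touches nothing.
It fails at once if a vial is handled (more than 1 N from the fingers) (contact force between the fingers and vial1 above 1 N or contact force between the fingers and vial2 above 1 N or contact force between the fingers and vial3 above 1 N or contact force between the fingers and vial4 above 1 N or contact force between the fingers and vial5 above 1 N or contact force between the fingers and vial6 above 1 N or contact force between the fingers and vial7 above 1 N).
It fails at once if a vial is lifted, or falls off or rolls out of the sorter (z of any of vial1, vial2, vial3, vial4 in the frame of sorter above 0.1 m or z of any of vial5, vial6, vial7 in the frame of sorter above 0.13 m or z of any of vial1, vial2, vial3, vial4, vial5, vial6, vial7 in the frame of sorter below 0.035 m).
It fails at once if the gate is rocked over while the empty lane's end is still open (value of joint gate above 0.2 rad and value of joint stop_empty above 0.012 m).
It fails at once if the full lane's stop is drawn open (value of joint stop_full above 0.012 m).
It fails at once if a thing lying about is disturbed (moved more than 25 mm) (distance of any of tape_roll_c, label_roll_c, mug_c, powder_pot_c, dust_brush_grip, marker_c from where it was at the start of the episode above 0.025 m).
It also fails if it takes over 40 s, if anything falls off the work surface, if the arm or the gripper's body presses on something with over 40 N, if the wrist force passes 120 N, or if a joint passes its speed limit or range.

### The arm

A 7-joint arm with a two-finger parallel gripper is mounted at the origin on the work surface. World frame = base frame: x ahead of the robot, y to its left, z up, the work surface at z = 0. Lengths are in mm, angles in rad, forces in N, time in s.
With the tool pointing down it reaches from about 400 to 875 mm from the base axis. Payload 4.4 kg.
Tool frame: the origin (TCP) lies midway between the tips of the shut fingers; the grasp point (between the pads) lies 19 mm behind it; z points along the fingers, y is the direction in which the jaws open and shut (so a half turn about z gives the same grasp; the last joint's range is limited). The gripper opens to 85 mm and grips with 20 to 120 N. Pads are 22 mm wide; open, the fingers measure 114 mm over their backs; the gripper's body (76 mm by 85 mm) begins 54 mm behind the grasp point. The pads swing forward as they close: fully open they stand 13 mm farther back than shut.
Start: joints at [-1.239, 0.628, 0.038, 1.517, -0.027, 0.996, -0.02], TCP at [251.782, 599.269, 231.313] pointing down, gripper open.
Joint ranges: [-3.06, 3.06], [-0.37, 2.12], [-1.25, 1.32], [0.18, 2.47], [-1.1, 4.24], [0.23, 1.98], [-2.94, 2.94]. Speed limits (rad/s): [2.57, 2.57, 3.14, 3.14, 3.14, 3.14, 3.14].

### API

Orientations are given as a rotation vector (axis times angle).
In Python, from workcell import * gives the robot as it stands.
- The arm moves only by the shell command python3 -m handwheel 'ROWS' [OPENING]. ROWS is JSON, a list of rows, each a list of 2 entries, a list of its own where there are three numbers: the shift along the tool's x, y, z in m, then the turn about the tool's z in degrees. A call has 1 to 10 rows; each row shifts and turns the commanded pose from where the row before left it, along the tool's axes as they then stand; what a row does not reach is not made up. A row lasts 1/8 s, in which the tool goes at most 62.5 mm and 10.7 degrees, less where a joint would pass 70% of its speed; a pose out of reach is approached as far as the arm can. A call with a gripper value outside its range is refused whole. OPENING is the opening, from -1 (shut) to 1 (fully open), set as the call begins (- or left out, the last holds). The fingers move at their own pace and stop on an object; the grip force is fixed at half the most. Time passes only in rows, so rows that do not move let the fingers close. It gives the time, the measured TCP pose, the force and the opening at its end, in the units of the state.
- state(): the state, without advancing time (a new reading comes with each control period).
- capture(name): name is "scene" or "side" or "wrist"; returns a dict with "img" (384x512x3 uint8, red, green, blue), "K" (3x3 intrinsics, pixels), "extrinsics" (4x4, takes a point from world to camera coordinates); the wrist camera has in their place "mount" (4x4, takes a point from camera to tool coordinates, whose origin is the TCP and whose axes are the flange's). Camera axes: x right, y down, z forward; pixel columns grow to the right and rows downward; lengths in mm; the calibration is good to about 2 mm. A picture is of the moment at which its call begins: read the wrist's pose just before it. There is no depth.
- close_job(): hands the job in, once; it reports no verdict.
The state is a dict: "time": time; "joint_pos": joint angles; "joint_vel": joint speeds; "joint_torque": joint torques, N m; "tool_pos": TCP position; "tool_rot": TCP orientation; "force": force on the tool from outside, world axes, zero at the start; "moment": the same for the moment, N m; "gripper_width": finger opening in mm.
Only numpy, scipy, OpenCV 4.12 (cv2) and the standard library are available. Lean on these libraries where they do the work, as an engineer would, in place of code of your own. Each camera call takes 0.05 s, during which the arm holds its last target. There are 200 camera calls.

## Working session

There is one attempt and no reset: what is moved stays moved. The work goes in short steps, Python scripts to look and compute and a shell command to move; the robot and the scene stay as the last step left them, time stands still between calls to the robot, and variables do not carry over. Pictures are saved under pics/ and viewed, about 8 in all and at most 12, crops included, and the job is handed in when it is done.

```bash
mkdir -p pics
python3 - <<'E'
from workcell import *
import cv2,numpy as np
s=state();print(s)
for n in("scene","side"):
    c=capture(n);cv2.imwrite(f"pics/{n}0.png",c["img"][:,:,::-1]);np.savez(f"{n}0.npz",**c);print(n,c["K"].tolist(),np.round(c["extrinsics"],3).tolist())
E
```

```text
{'time': 0.0, 'joint_pos': array([-1.23877641,  0.62936433,  0.03841111,  1.5183479 , -0.0269901 ,
        0.99629543, -0.02001309]), 'joint_vel': array([-0.00230586, -0.00035412, -0.00017439,  0.00012395,  0.00019825,
       -0.00102717, -0.00119925]), 'joint_torque': array([ 7.26144162e-05, -5.63402724e+01,  1.22603115e+00, -1.93449318e+01,
        1.09580366e-02,  1.07557760e-02, -1.90517000e-05]), 'tool_pos': array([251.53665632, 598.68992795, 230.38315651]), 'tool_rot': array([-6.20682962e-01, -3.07930021e+00,  2.92692189e-03]), 'force': array([ 0.57445931,  0.02082461, -0.42893009]), 'moment': array([-0.00822409,  0.03055736, -0.01094108]), 'gripper_width': 85.04644237549452}
scene [[477.31342969874345, 0.0, 254.36479948377306], [0.0, 477.31342969874345, 190.46179365343545], [0.0, 0.0, 1.0]] [[-0.886, 0.464, -0.002, 536.807], [0.381, 0.725, -0.574, -167.34], [-0.264, -0.509, -0.819, 1600.278], [0.0, 0.0, 0.0, 1.0]]
side [[464.7016264875938, 0.0, 258.0628322203886], [0.0, 464.7016264875938, 193.08206759261924], [0.0, 0.0, 1.0]] [[0.859, -0.512, 0.019, -509.529], [-0.302, -0.537, -0.787, 312.737], [0.413, 0.67, -0.616, 1184.874], [0.0, 0.0, 0.0, 1.0]]
```

View pics/scene0.png

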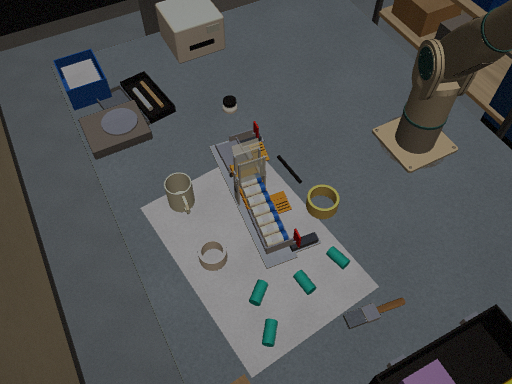

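View pics/side0.png

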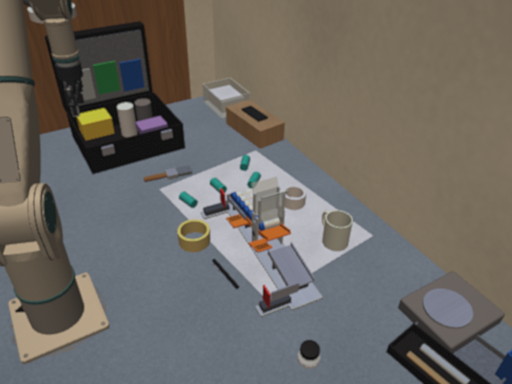

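The scene view shows the sorter at about (250,190). One red tab is at (297,237), the full lane with vials, and the other at (257,130), on the empty-lane side. In the side view the empty lane's tab is at about (267,296), the gate tab at about (262,245) and the full lane's tab at about (222,197). Next I'll take one enlarged crop of both views.

Run:
```python
import cv2,numpy as np
a=cv2.imread("pics/scene0.png")[115:275,200:345];b=cv2.imread("pics/side0.png")[170:330,170:330]
f=lambda i:cv2.resize(i,(400,int(400*i.shape[0]/i.shape[1])),interpolation=cv2.INTER_CUBIC)
a,b=f(a),f(b);h=max(len(a),len(b))
o=np.zeros((h,800,3),np.uint8);o[:len(a),:400]=a;o[:len(b),400:]=b
cv2.imwrite("pics/crop0.png",o)
for n in("scene","side"):
    i=cv2.imread(f"pics/{n}0.png");hsv=cv2.cvtColor(i,cv2.COLOR_BGR2HSV)
    for nm,lo,hi in(("red",(0,150,60),(5,255,255)),("red2",(172,150,60),(180,255,255)),("orange",(6,150,120),(20,255,255))):
        m=cv2.inRange(hsv,lo,hi);k,l,st,ce=cv2.connectedComponentsWithStats(m)
        for j in range(1,k):
            if st[j,4]>8:print(n,nm,st[j].tolist(),ce[j].round(1).tolist())
```

```text
scene red [254, 121, 5, 8, 18] [255.6, 124.7]
scene red [294, 229, 7, 18, 41] [297.8, 236.6]
scene orange [259, 142, 6, 8, 19] [261.5, 145.5]
scene orange [261, 150, 6, 7, 24] [263.0, 152.6]
scene orange [266, 157, 3, 3, 9] [267.0, 158.0]
scene orange [231, 165, 3, 6, 15] [232.2, 167.2]
scene orange [239, 188, 5, 9, 15] [241.0, 191.3]
scene orange [270, 191, 20, 19, 192] [279.1, 199.3]
scene orange [278, 207, 13, 7, 33] [283.6, 209.9]
side red [220, 189, 5, 17, 36] [222.4, 196.3]
side red [264, 286, 6, 21, 78] [266.3, 296.0]
side orange [227, 215, 25, 12, 167] [238.2, 220.7]
side orange [250, 224, 40, 28, 413] [268.7, 237.1]
```

View pics/crop0.png

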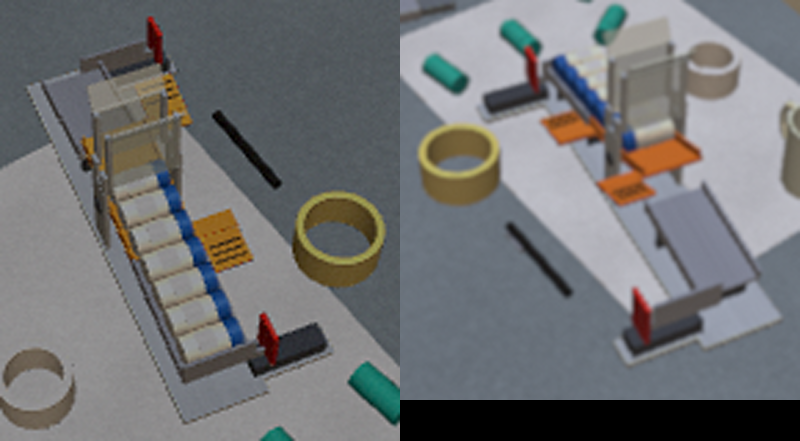

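The crop confirms which parts are which:
- **Empty-lane stop:** the red tab at side (266,296), drawn out in front. It is the one next to the lane with no vials, and it also shows in scene at (257,130).
- **Gate tab:** the raised orange tab at the -y end, at side (261,246) and scene (263,150).
- **Not to touch:** the orange tab at side (237,221) is on the full-lane side, and the red tab at side (222,196) is the full lane's stop.

Next I'll triangulate these.

```bash
cat > h.py <<'E'
import numpy as np,cv2
def P(n):
    c=np.load(n+"0.npz");return c["K"]@c["extrinsics"][:3],c
def tri(a,b):
    x=cv2.triangulatePoints(P("scene")[0],P("side")[0],np.float64(a).reshape(2,1),np.float64(b).reshape(2,1));return (x[:3]/x[3]).ravel()
def ray(n,p,z):
    M,_=P(n);A=np.array([M[0]-p[0]*M[2],M[1]-p[1]*M[2]]);return np.linalg.solve(A[:,:2],-(A[:,2]*z+A[:,3]))
E
python3 - <<'E'
from h import *
print("full red top",tri((297,230),(222.5,190)),"bottom",tri((299,245),(221.5,206)))
print("full tab",tri((280,201.5),(238,221)))
print("empty red top",tri((255.5,121.5),(266,287)))
print("empty red top/mid side z=80,62",ray("side",(266,287),80),ray("scene",(255.5,122),80),ray("side",(267,296),55))
print("gate tab side z107",ray("side",(261.5,246),107), "tri",tri((263,151),(261.5,246)))
print("fulltab z57",ray("side",(238,221),57),ray("scene",(280,201.5),57))
E
```

```text
full red top [555.74927158 157.53543009  88.5194024 ] bottom [552.26740785 167.86036308  17.19869098]
full tab [541.76837275  36.32140204  57.79424127]
empty red top [ 468.84453403 -248.66562356   90.14907891]
empty red top/mid side z=80,62 [ 471.50705371 -240.28642261] [ 467.34183337 -256.40966085] [ 470.13459874 -248.79287456]
gate tab side z107 [ 522.42727875 -132.73466358] tri [ 518.48169312 -125.39705427  102.6838439 ]
fulltab z57 [543.2644882   36.42622252] [540.42187154  36.45322396]
```

```bash
python3 -m handwheel '[[[0,0,-0.05],-7.6],[[0,0,-0.05],-7.6],[[0,0,-0.03],-7.6],[[-0.025,-0.05,0],0],[[-0.025,-0.05,0],0],[[-0.025,-0.05,0],0],[[-0.025,-0.05,0],0],[[-0.02,-0.055,0],0],[[-0.02,-0.055,0],0],[[-0.02,-0.055,0],0]]' -1
```

```text
time: 1.35
tool_pos: [412.1, 232.3, 361.1]
tool_rot: [0.0, -3.141, 0.0]
force: [0.7, 0.9, -0.1]
gripper_width: 0.0
```

```bash
python3 -m handwheel '[[[0,-0.05,0],0],[[0,-0.05,0],0],[[0,-0.05,0],0],[[0,-0.05,0],0],[[0,-0.05,0],0],[[0,-0.05,0],0],[[0,-0.05,0],0],[[0,-0.04,0],0],[[0,0,0],0],[[0,0,0],0]]' -1
python3 - <<'E'
from workcell import *
import cv2,numpy as np
s=state();c=capture("wrist");print(s["tool_pos"],s["tool_rot"]);np.savez("w1.npz",pos=s["tool_pos"],rot=s["tool_rot"],**c)
print(c["mount"].round(3).tolist(),c["K"].tolist())
cv2.imwrite("pics/w1.png",c["img"][:,:,::-1])
E
```

```text
time: 2.6
tool_pos: [411.7, -155.0, 361.0]
tool_rot: [0.001, -3.141, -0.001]
force: [-0.5, -0.0, 1.3]
gripper_width: -0.2
[ 411.70745259 -154.96256522  360.97225977] [ 7.10441599e-04 -3.14077669e+00 -1.38880457e-03]
[[-0.001, -0.96, -0.28, 69.571], [1.0, -0.0, -0.0, 0.446], [0.0, -0.28, 0.96, -142.82], [0.0, 0.0, 0.0, 1.0]] [[284.74495096759915, 0.0, 258.0082920331712], [0.0, 284.74495096759915, 189.31033726095015], [0.0, 0.0, 1.0]]
```

View pics/w1.png

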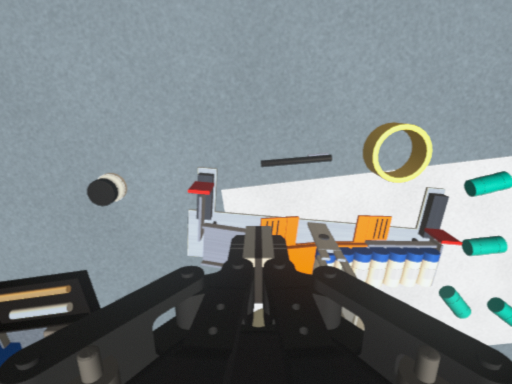

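The wrist view shows the empty lane's red tab at (201,187), the gate tab at (278,231), the lower full-side tab at (371,228), the full stop's tab at (443,237), the base's front edge from about (188,211) to (420,229), and the marker at (297,160). I'll project these points.

```bash
cat >> h.py <<'E'
from scipy.spatial.transform import Rotation as R
def wray(f,p,z):
    c=np.load(f);T=np.eye(4);T[:3,:3]=R.from_rotvec(c["rot"]).as_matrix();T[:3,3]=c["pos"];T=T@c["mount"]
    d=T[:3,:3]@np.linalg.inv(c["K"])@[p[0],p[1],1];o=T[:3,3];return (o+d*(z-o[2])/d[2])[:2].round(1)
E
cat > m.py <<'E'
from h import *
import sys
n,f=sys.argv[1:]
i=cv2.imread(n);hsv=cv2.cvtColor(i,cv2.COLOR_BGR2HSV)
for nm,lo,hi,z in(("red",(0,150,60),(5,255,255),80),("orange",(6,150,120),(22,255,255),100)):
    m=cv2.inRange(hsv,lo,hi)
    for c in cv2.findContours(m,0,2)[0]:
        if cv2.contourArea(c)>30:
            a=cv2.minAreaRect(c);print(nm,cv2.boundingRect(c),"ctr",np.round(a[0],1),"size",np.round(a[1],1),round(a[2],1),"corners",[wray(f,q,z).tolist() for q in cv2.boxPoints(a)])
E
python3 m.py pics/w1.png w1.npz
python3 - <<'E'
from h import *
for p in((188,211),(215,211),(420,229),(222,212)):print(p,wray("w1.npz",p,3))
print("gatetab",wray("w1.npz",(278,231),107),"fulltab",wray("w1.npz",(372,228),55),"full red top",wray("w1.npz",(443,237),80),"marker",wray("w1.npz",(262,163),6),wray("w1.npz",(332,157),6))
E
```

```text
red (427, 229, 35, 16) ctr [443.4 237.5] size [36.8 10.1] 32.0 corners [[537.9, 116.6], [523.0, 122.7], [557.5, 179.8], [573.1, 174.0]]
red (188, 183, 23, 12) ctr [199.2 188. ] size [21.8 10.5] 6.3 corners [[469.9, -263.5], [453.2, -260.6], [457.0, -227.5], [473.8, -230.1]]
orange (261, 217, 56, 58) ctr [294.  240.3] size [74.1 33.6] 52.3 corners [[510.6, -154.3], [477.6, -114.6], [575.9, -39.9], [613.4, -80.5]]
orange (337, 216, 54, 32) ctr [363.5 231.5] size [31. 53.] 90.0 corners [[502.1, -34.4], [502.1, 46.1], [554.2, 52.9], [554.2, -30.4]]
(188, 211) [ 530.3 -285.5]
(215, 211) [ 530.4 -234.9]
(420, 229) [567.1 155.1]
(222, 212) [ 532.4 -221.9]
gatetab [ 523.6 -124.1] fulltab [541.9  40.5] full red top [546.7 147.2] marker [ 438.6 -147.3] [427.9 -23.9]
```

```bash
python3 -m handwheel '[[[0,-0.045,0],5.2],[[-0.01,-0.043,0.05],0],[[0,0,0.06],0],[[0,0,0.06],0],[[0,0,0.06],0],[[0,0,0.045],0],[[0,0,0.03],0],[[0,0,0],0],[[0,0,0],0]]' -1
python3 - <<'E'
from workcell import *
import cv2,numpy as np
s=state();c=capture("wrist");print(s["tool_pos"],s["tool_rot"]);np.savez("w2.npz",pos=s["tool_pos"],rot=s["tool_rot"],**c)
cv2.imwrite("pics/w2.png",c["img"][:,:,::-1])
E
python3 m.py pics/w2.png w2.npz
```

```text
time: 3.78
tool_pos: [418.5, -241.4, 60.4]
tool_rot: [0.141, 3.137, -0.0]
force: [1.1, -0.8, -0.4]
gripper_width: -0.0
[ 418.45099772 -241.39984071   60.35494837] [ 1.40524355e-01  3.13715414e+00 -4.29790872e-04]
red (252, 304, 13, 23) ctr [258. 315.] size [22. 12.] 90.0 corners [[445.5, -246.4], [446.0, -240.3], [459.6, -241.4], [459.1, -247.7]]
```

View pics/w2.png

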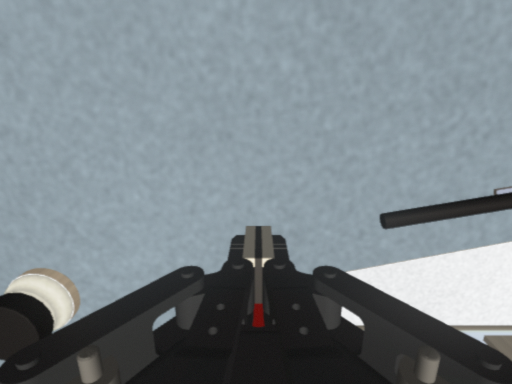

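The red tab is straight ahead of the fingertip (col 258) and the TCP's sorter y matches the tab's to within about 1 mm. Now I'll push.

```bash
python3 -m handwheel '[[[-0.01,0,0.007],0],[[-0.01,0,0],0],[[-0.01,0,0],0],[[-0.01,0,0],0],[[-0.01,0,0],0],[[-0.01,0,0],0],[[-0.01,0,0],0],[[0,0,0],0]]' -1
python3 -m handwheel '[[[-0.007,0,0],0],[[-0.004,0,0],0],[[0,0,0],0]]' -1
```

```text
time: 4.82
tool_pos: [488.6, -248.1, 52.4]
tool_rot: [0.141, 3.137, -0.001]
force: [0.2, -0.3, -0.2]
gripper_width: -0.1
time: 5.2
tool_pos: [498.8, -249.1, 52.5]
tool_rot: [0.142, 3.138, -0.0]
force: [0.7, 0.0, -1.0]
gripper_width: 0.1
```

```bash
python3 -m handwheel '[[[-0.004,0,0],0],[[-0.003,0,0],0],[[0,0,0],0]]' -1
cat > cap.py <<'E'
from workcell import *
import cv2,sys
n=sys.argv[1];x,y,w,h=map(int,sys.argv[3:7])
i=capture(n)["img"][:,:,::-1];cv2.imwrite(f"pics/{sys.argv[2]}_full.png",i)
cv2.imwrite(f"pics/{sys.argv[2]}.png",cv2.resize(i[y:y+h,x:x+w],None,fx=4,fy=4,interpolation=2))
E
python3 cap.py side s1 200 200 150 130
```

```text
time: 5.58
tool_pos: [504.0, -249.6, 52.3]
tool_rot: [-0.143, -3.136, -0.001]
force: [-4.3, 0.6, 2.5]
gripper_width: -0.2
```

View pics/s1.png

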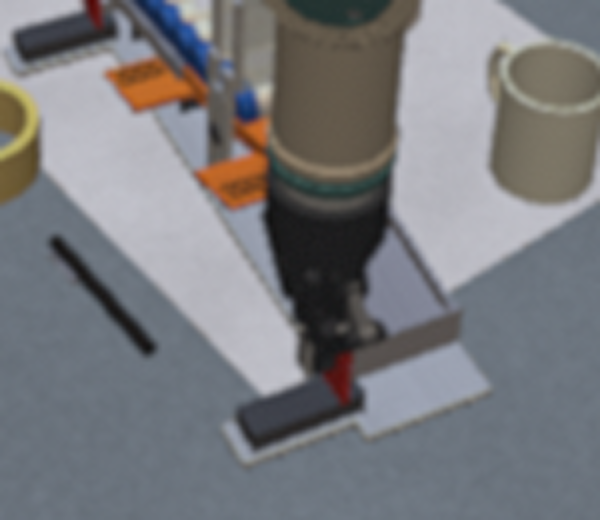

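The side view shows the red tab at the inner end of its guide block (crop (345,380)), with the blade closing the lane end. The force has risen to 4 N, so I'll push a little more to confirm the hard stop.

```bash
python3 -m handwheel '[[[-0.004,0,0],0],[[0,0,0],0],[[0,0,0],0]]' -1
```

```text
time: 6.0
tool_pos: [503.9, -249.5, 52.2]
tool_rot: [-0.144, -3.129, -0.004]
force: [-11.8, 1.3, 9.2]
gripper_width: 0.0
```

The stop is hard against home: the TCP did not advance and the force rose to 12 N. I'll back off, rise and look at the gate tab without the fingers in the way.

```bash
python3 -m handwheel '[[[0.015,0,0],0],[[0.04,0,0],0],[[0.03,0,-0.04],0],[[0.01,0.02,-0.055],0],[[0,0.02,-0.055],0],[[0,0,-0.055],0],[[0,0,-0.045],0],[[0,0,0],0],[[0,0,0],0]]' -1
python3 - <<'E'
from workcell import *
import cv2,numpy as np
s=state();c=capture("wrist");print(s["tool_pos"],s["tool_rot"]);np.savez("w3.npz",pos=s["tool_pos"],rot=s["tool_rot"],**c)
i=c["img"][:,:,::-1];cv2.imwrite("pics/w3.png",i)
cv2.imwrite("pics/w3c.png",cv2.resize(i[180:320,180:380],None,fx=4,fy=4,interpolation=2))
E
python3 m.py pics/w3.png w3.npz
```

```text
time: 7.12
tool_pos: [418.6, -201.2, 302.2]
tool_rot: [0.141, 3.137, 0.0]
force: [0.6, 0.0, -0.2]
gripper_width: 0.2
[ 418.60451656 -201.22792758  302.24318531] [1.41289608e-01 3.13739904e+00 2.71254221e-04]
red (486, 221, 26, 14) ctr [499.9 224.1] size [28.1 10.5] 22.6 corners [[533.3, 104.4], [519.2, 108.0], [538.7, 146.0], [553.2, 142.7]]
red (217, 221, 24, 17) ctr [228.6 229. ] size [22.3 15.9] 5.2 corners [[518.3, -267.8], [494.7, -262.6], [500.5, -232.5], [524.2, -237.1]]
orange (303, 221, 66, 60) ctr [337.3 244.2] size [74.8 48. ] 22.5 corners [[542.2, -163.7], [480.8, -136.6], [529.4, -46.8], [595.3, -70.2]]
orange (390, 211, 60, 40) ctr [419.7 230.7] size [36.4 61.4] 85.6 corners [[499.5, -39.2], [500.1, 39.3], [553.0, 48.0], [552.6, -33.5]]
orange (442, 154, 29, 11) ctr [455.9 158.6] size [ 9.9 28. ] 81.9 corners [[427.5, 23.2], [425.6, 56.3], [438.0, 59.4], [440.0, 26.0]]
orange (426, 103, 26, 12) ctr [439. 107.] size [ 8. 25.] 63.4 corners [[370.4, 0.4], [360.2, 25.2], [368.6, 30.1], [379.0, 5.2]]
```

View pics/w3c.png

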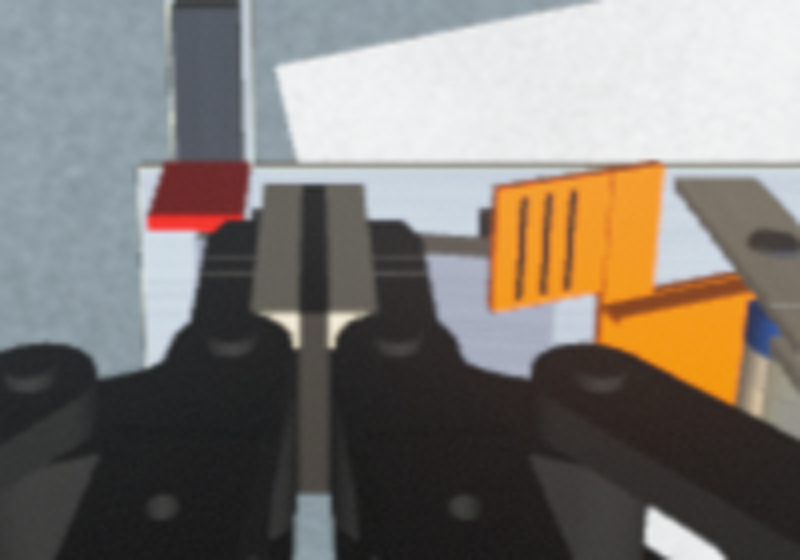

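The crop shows the ribbed tab from (490,185) to (610,305), with its centre at crop (550,242), which is pixel (317.5,240.5). The orange strip to its right is its bracket, which explains the earlier inward bias. The base edge is level in the image, so the yaw is right.

Run:
```python
from h import *
X=np.array([[.9959,-.0906],[.0906,.9959]])
for n,p,z in(("tab",(317.5,240.5),107),("left",(303,242),114),("right",(331,238),100),("tcp",None,0)):
    q=np.load("w3.npz")["pos"][:2] if p is None else wray("w3.npz",p,z);print(n,q,"sorter-axes",X@q)
```

```text
tab [ 524.2 -132.3] sorter-axes [534.03716 -84.26505]
left [ 521.  -152.1] sorter-axes [ 532.64416 -104.27379]
right [ 525.8 -113. ] sorter-axes [533.88202 -64.89922]
tcp [ 418.60451656 -201.22792758] sorter-axes [ 435.11948829 -162.47732388]
```

```bash
python3 -m handwheel '[[[-0.031,0.025,0],0],[[-0.031,0.025,0],0],[[-0.031,0.0245,0],0],[[0,0,0.05],0],[[0,0,0.05],0],[[0,0,0.05],0],[[0,0,0.02],0],[[0,0,0],0],[[0,0,0],0]]' -1
python3 cap.py side s2 200 180 150 130
```

```text
time: 8.3
tool_pos: [517.8, -136.1, 132.5]
tool_rot: [0.143, 3.138, -0.0]
force: [-0.2, 0.6, 0.6]
gripper_width: 0.2
```

View pics/s2.png

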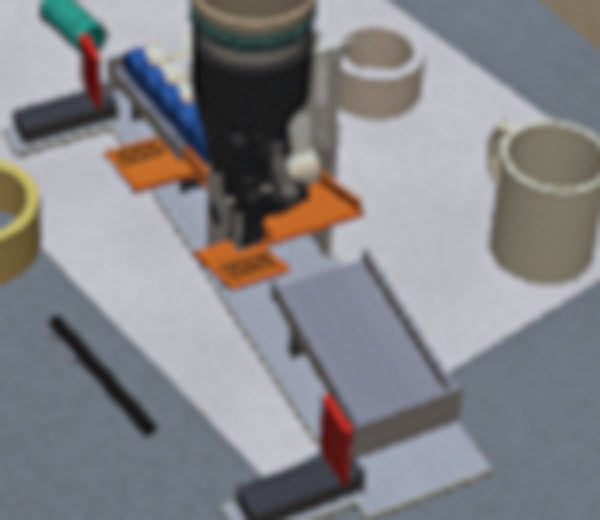

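The side view shows the stop home, with the red tab at crop (338,440). The fingertip at (250,240) is about 25 mm above the ribbed tab at (243,265). Now I'll press.

```bash
python3 -m handwheel '[[[0,0,0.01],0],[[0,0,0.008],0],[[0,0,0.006],0],[[0,0,0.006],0],[[0,0,0.006],0],[[0,0,0.006],0],[[0,0,0.006],0],[[0,0,0.006],0],[[0,0,0.006],0],[[0,0,0.005],0]]' -1
python3 -m handwheel '[[[0,0,0.004],0],[[0,0,0.003],0],[[0,0,0],0],[[0,0,0],0]]' -1
```

```text
time: 9.6
tool_pos: [517.6, -135.8, 67.0]
tool_rot: [-0.142, -3.138, -0.0]
force: [-0.7, -0.6, 1.2]
gripper_width: -0.2
time: 10.1
tool_pos: [517.4, -135.7, 60.4]
tool_rot: [-0.142, -3.138, -0.0]
force: [-0.2, 0.1, 0.5]
gripper_width: 0.2
```

```bash
python3 -m handwheel '[[[0,0,0.003],0],[[0,0,0.003],0],[[0,0,0],0],[[0,0,0],0]]' -1
```

```text
time: 10.6
tool_pos: [517.9, -135.7, 58.3]
tool_rot: [0.143, 3.136, 0.002]
force: [-6.4, 3.3, 37.3]
gripper_width: -0.2
```

The force rose to 37 N at z 58, so the gate is on its far stop. I'll retreat and check.

```bash
python3 -m handwheel '[[[0,0,-0.02],0],[[0,0,-0.05],0],[[0,0,-0.06],0],[[0.03,0,-0.05],0],[[0.05,-0.01,-0.05],0],[[0.03,-0.04,0],0],[[0,-0.05,0],0],[[0,-0.05,0],0],[[0,0,0],0],[[0,0,0],0]]' -1
python3 - <<'E'
from workcell import *
import cv2,numpy as np
a=capture("side")["img"][:,:,::-1];b=capture("scene")["img"][:,:,::-1]
cv2.imwrite("pics/f_side.png",a);cv2.imwrite("pics/f_scene.png",b)
o=np.hstack([cv2.resize(a[170:320,180:325],(400,414),interpolation=2),cv2.resize(b[115:265,205:350],(400,414),interpolation=2)])
cv2.imwrite("pics/f.png",o)
E
```

```text
time: 11.85
tool_pos: [400.5, -273.9, 277.9]
tool_rot: [-0.143, -3.138, -0.002]
force: [-0.1, -0.7, -0.7]
gripper_width: -0.1
```

View pics/f.png

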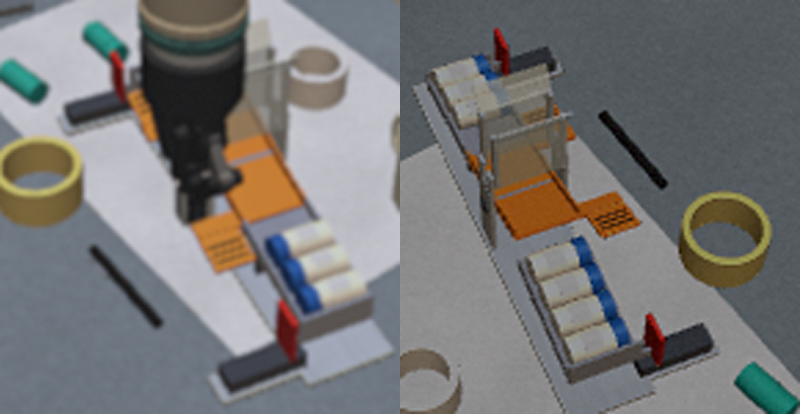

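Both views agree. Three vials lie in the formerly empty lane against its shut stop, four lie in the full lane, and the gate is empty and sloping to the empty lane. I'll let it settle, check that nothing moves between frames, then hand in.

```bash
python3 -m handwheel '[[[0,0,0],0],[[0,0,0],0],[[0,0,0],0],[[0,0,0],0],[[0,0,0],0],[[0,0,0],0],[[0,0,0],0],[[0,0,0],0]]' -1
python3 - <<'E'
from workcell import *
import cv2,numpy as np
for n in("side","scene"):
    d=cv2.absdiff(capture(n)["img"][:,:,::-1].copy(),cv2.imread(f"pics/f_{n}.png"))[170:320] ;print(n,"max diff",d.max(),"px>40",(d.max(2)>40).sum())
s=state();print(s["time"],s["force"],s["joint_vel"].round(3))
print(close_job())
E
```

```text
time: 12.95
tool_pos: [400.8, -274.6, 278.2]
tool_rot: [-0.142, -3.138, -0.0]
force: [0.9, -0.7, -0.4]
gripper_width: -0.3
side max diff 33 px>40 0
scene max diff 22 px>40 0
13.05 [-0.05069253  0.70196068  0.28140657] [-0.002  0.001  0.001  0.    -0.001 -0.001 -0.001]
the job is handed in; nothing more can be done
None
```

I pushed the empty lane's red stop home, then rocked the gate right over with its raised tab, and handed the job in at about 13 s.

- **Stop:** it met a hard stop at about 12 N, and the TCP went no further.
- **Gate:** pressing the tab met the far stop at about 37 N on the wrist. That contact was at the fingertip, but it was firmer than it needed to be. The 1 to 2 N of the moving tab hardly showed above the sensor noise.
- **Final check:** both camera views show three vials in the formerly empty lane against its shut stop and four in the full lane behind its shut stop. The gate is empty and sloping to the empty lane. Nothing visible moved between two pairs of pictures about 1 s apart, and the arm is well clear with no contact force.
- **Disagreement:** my first estimates of the gate tab's sideways position were 7 to 13 mm too far inward, because its bracket merged with it in the colour mask. I corrected this from a closer picture before pressing.
- **Not measured:** I had no direct reading of the joint values or vial positions. They are judged from the forces and pictures.

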